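Wedge the incubator door shut

TASK

The latch of the small incubator is gone and its door hangs ajar. Swing the door fully shut, then slide the wooden wedge, thin end first and lying flat on the bench, straight under the half of the door away from the hinges, and tap it in until it is firmly jammed at about 12 N of push, no harder, since the door must not be strained. Let go so that the wedge alone keeps the door shut, and leave the other things on the bench alone.

Things in the scene. Friction and masses are not known exactly. Their poses are not given: they have to be found in the camera images.
- doorway (a point): Bench point (z = 0) below the middle of the outer face of the shut door of a fixed aluminium incubator (260 deep, 280 wide, 250 mm high). x points into the incubator, square to the shut door; y along the front towards the hinges. Incubator floor 50 mm above the bench; feet over 60 mm behind the door's face, over 105 mm to each side: the space behind the door's lower edge is free.
- door (a joint): Door swing, rad: 0 = shut (a stop), larger = open, out to doorway -x; starts 0.2 to 0.55, stays where left. Steel, 240 wide, 185 high, 12 thick. Free edge at doorway y -120 mm when shut. Its lower edge hangs 12 to 19 mm over the bench, not measured. The wedge jams by lifting it on its hinge pins against a stiff spring (12 N/mm) and its 0.45 kg. Over 18 N from the wedge under it strains it.
- wedge_heel (a point): Centre, half-way up, of the heel block of the loose wooden wedge (0.16 kg): block 40 long, 34 wide, 48 mm high; grip it across its width. x points along the wedge to its thin end, z up. Ahead of the block are 50 mm of flat top 24 mm high, then a 100 mm ramp falling from 24 to 4 mm (1 in 5). Underside flat, on the bench; the thin end points roughly to the incubator at the start.
- wedge_tip (a point): Middle of the lower edge of the wedge's thin end, level with its underside, 170 mm ahead of the heel block's centre; same axes. When jammed it lies 40 to 90 mm behind the door's outer face. Friction is about 0.6 on door and bench: 12 N of push presses the door with about 10 N. The push rises 2 to 3 N per mm once the door lifts.
- door_hinge (a point): Bench point (z = 0) under the door's upright hinge line, at doorway x +6, y +120 mm; axes as doorway. A latch plate near the door's free edge stands out 17 mm, 90 to 140 mm above the bench. A push of a newton or two near the free edge swings the door.
- jar: Bystander: small amber jar, 56 across, 85 mm high; origin under its centre.
- dish: Bystander: lidded clear culture dish, 92 across, 24 mm high; origin under its centre.
- tipbox: Bystander: grey box with a white lid, 85 by 120, 64 mm high; origin under its centre.
There are look-alikes about, which are no part of the job. Of the things like the part that bears wedge_heel, leave any that is green; of the rest the smaller one is meant.

How it is judged:
By the outcome, as a careful person would: the job done as asked, in the order asked, and still so for the second after the job is handed in, with the robot touching nothing.
It also fails if it takes over 54 s, if anything falls off the work surface, if the arm or the gripper's body presses on something with over 40 N, if the wrist force passes 120 N, or if a joint passes its speed limit or range.

ROBOT

A 6-joint arm with a two-finger parallel gripper is mounted at the origin on the work surface. World frame = base frame: x ahead of the robot, y to its left, z up, the work surface at z = 0. Lengths are in m, angles in rad, forces in N, time in s.
With the tool pointing down it reaches from about 0.4 to 0.825 m from the base axis. Payload 7 kg.
Tool frame: the origin (TCP) lies midway between the tips of the shut fingers; the grasp point (between the pads) lies 19 mm behind it; z points along the fingers, y is the line along which they close (so a half turn about z gives the same grasp; the last joint's range is limited). The gripper opens to 88 mm and grips with 3 to 60 N. Pads are 19 mm wide; open, the fingers measure 130 mm over their backs; the gripper's body (78 mm by 193 mm) begins 47 mm behind the grasp point.
Start: joints at [1.603, 0.359, 0.012, 0, -1.224, -0.288], TCP at [0.171, 0.653, 0.227] pointing down, gripper open.
Joint ranges: [-3.07, 3.07], [-1.43, 2.12], [-1.02, 1.25], [-3.03, 1.67], [-3.05, -0], [-3.03, 3.03]. Speed limits (rad/s): [2.39, 2.39, 3.01, 3.14, 3.14, 3.14].

INTERFACE

Orientations are given as [roll, pitch, yaw] about the fixed x, y, z axes, in that order (R = Rz(yaw) Ry(pitch) Rx(roll)).
In Python, from station import get_state, grab_frame, calibration, job_done, boxes_of, regions_of, spot_point gives the robot as it stands. The module is installed in compiled form; this text tells all that it offers.
- The arm moves only by the tool arm_command, never from a script. Its argument "commands" is a list of rows, each an object of numbers: "tx", "ty", "tz": the shift along the tool's x, y, z each as a share of 25 cm, from -1 to 1; "twist": the turn about the tool's z as a share of 180 degrees, from -1 to 1. A call has exactly 8 rows; each row is the pose to reach, as a shift and turn from the pose commanded when the call began, along the tool's axes at that moment, turning the shorter way round; what a row does not reach only later rows make up. A row lasts 1/12 s, in which the tool goes at most 41.7 mm and 7.16 degrees, less where a joint would pass 70% of its speed; a pose out of reach is approached as far as the arm can. A call with a number of a shift or a turn outside -1 to 1 is refused whole. A call with a gripper value outside its range is refused whole. "claw" is the opening, from 0 (shut) to 1 (fully open), set as the call begins (left out, the last holds). The fingers move at their own pace and stop on an object; "grip_force" is the grip in N (left out, the last holds). Time passes only in rows, so rows that repeat a pose let the fingers close, or fill a call up. It gives the time, the measured TCP pose, the force, the opening and the grip force at its end, in the units of the state.
- get_state(): the state, without advancing time (a new reading comes with each control period).
- grab_frame(name): name is "side" or "top" or "wrist"; returns the picture (384x512x3 uint8, red, green, blue); there is no depth.
- calibration(name): a dict with "camera_matrix" (3x3 intrinsics, pixels), "extrinsics" (4x4, takes a point from camera to world coordinates). Camera axes: x right, y down, z forward; pixel columns grow to the right and rows downward; lengths in m; the calibration is good to about 2 mm. A picture is of the moment at which its call begins: read the wrist's pose just before it. calibration takes no time and is no camera call; for the wrist camera it gives the pose at the moment of the call.
- job_done(): hands the job in; it is judged then, once.
Trained networks look in the newest picture that a camera, given by its name, has taken for a name from the list of things; names that differ only in an ending like _2 or _b are one class to them, and where a whole thing is asked for, a point or a joint stands for the part that bears it (a point fixed in the world has none). Each returns a list of dicts, best first, with "score" (0 to 1); they miss things now and then, are a little off and sometimes report something else, mostly with a low value. They report only what shows in the picture. A call takes as long as a camera call. They do not tell look-alikes from the thing itself.
- boxes_of(query, camera): "rect" ([left, top, right, bottom] in pixels, round what is visible of it).
- regions_of(query, camera): "region" (384x512 bool, what is visible of it) and "rect" ([left, top, right, bottom] in pixels, round what is visible of it).
- spot_point(query, camera): "uv" ([column, row] in pixels: a listed point, or the origin of a listed thing).
The state is a dict: "t": time; "q": joint angles; "qd": joint speeds; "joint_efforts": joint torques, N m; "eef_pos": TCP position; "ee_rot": TCP orientation; "force": force on the tool from outside, world axes, zero at the start; "moment": the same for the moment, N m; "width": finger opening in m; "gripper_force": force on a finger pad.
Only numpy, scipy, OpenCV 4.12 (cv2) and the standard library are available. Lean on these libraries where they do the work, as an engineer would, in place of code of your own. Each camera call takes 0.05 s, during which the arm holds its last target. There are 200 camera calls.

## Working session

There is one attempt and no reset: what is moved stays moved. The work goes in short steps, Python scripts to look and compute and a tool call to move; the robot and the scene stay as the last step left them, time stands still between calls to the robot, and variables do not carry over. Pictures are saved under pics/ and viewed, at most 10 in all, crops included, and the job is handed in when it is done.

Besides the shell and the picture viewer there is one more tool, called after "Call:" as name(argument=value, ...), one argument or row to a line, values as JSON. arm_command: Moves the arm, as the interface text tells. Shift numbers are shares of 25 cm and turn numbers shares of 180 degrees, none past 1 either way. Its arguments: {"type":"object","properties":{"commands":{"type":"array"},"claw":{"type":"number"},"grip_force":{"type":"number"}},"required":["commands"]}

```bash
mkdir -p pics; cat > h.py <<'E'
import numpy as np, cv2
from station import *
from scipy.spatial.transform import Rotation as R
def ray(cam,uv,z=0.0,cal=None):
    c=cal or calibration(cam);K=np.array(c["camera_matrix"]);T=np.array(c["extrinsics"])
    d=T[:3,:3]@np.linalg.inv(K)@np.array([uv[0],uv[1],1.]);o=T[:3,3]
    return (o+d*(z-o[2])/d[2])
def proj(cam,p,cal=None):
    c=cal or calibration(cam);K=np.array(c["camera_matrix"]);T=np.linalg.inv(np.array(c["extrinsics"]))
    q=K@(T[:3,:3]@np.array(p,float)+T[:3,3]);return q[:2]/q[2]
def save(cam,n):
    f=grab_frame(cam);cv2.imwrite(f"pics/{n}.png",f[:,:,::-1]);return f
E
python3 - <<'E'
from h import *
np.set_printoptions(precision=4,suppress=True)
fs=[]
for c in("top","side"):
    fs.append(save(c,c+"0"))
    for n,z in(("doorway",0),("wedge_heel",.024),("wedge_tip",0),("door_hinge",0),("jar",0),("dish",0),("tipbox",0)):
        for r in spot_point(n,c)[:4]:
            print(c,n,round(r["score"],2),np.round(r["uv"],1),ray(c,r["uv"],z))
cv2.imwrite("pics/b.png",cv2.resize(np.hstack(fs)[:,:,::-1],(800,300)))
s=get_state();print(s)
for c in("top","side"):print(calibration(c))
E
```

```text
top wedge_heel 0.88 [229.5 193.7] [0.5565 0.1617 0.024 ]
top wedge_heel 0.82 [211.9 268.9] [0.3348 0.1968 0.024 ]
top wedge_heel 0.68 [163.8 193.7] [0.5451 0.3559 0.024 ]
top wedge_tip 0.93 [131.7 154.2] [ 0.6673  0.4719 -0.    ]
top wedge_tip 0.89 [282.1 186.1] [0.594  0.0056 0.    ]
top wedge_tip 0.58 [290.  279.1] [ 0.3195 -0.0293  0.    ]
top jar 0.71 [274.3 127.8] [0.7788 0.0381 0.    ]
top dish 0.93 [159.7 256.6] [0.3619 0.3541 0.    ]
top tipbox 0.93 [224.8 130. ] [0.7624 0.1918 0.    ]
top tipbox 0.41 [156.2 258.1] [0.357  0.3639 0.    ]
side doorway 0.41 [184.8 176.4] [0.7862 0.0363 0.    ]
side wedge_heel 0.95 [330.7 253.7] [0.3396 0.1915 0.024 ]
side wedge_heel 0.86 [239.  218.5] [0.5504 0.1706 0.024 ]
side wedge_heel 0.69 [192.7 270.8] [0.5499 0.352  0.024 ]
side wedge_heel 0.52 [182.7 174.8] [0.77   0.0663 0.024 ]
side wedge_tip 0.75 [ 95.3 306.4] [0.6636 0.4779 0.    ]
side wedge_tip 0.66 [355.7 210.8] [ 0.3336 -0.0156  0.    ]
side wedge_tip 0.61 [253.7 185.6] [ 0.5997 -0.0074  0.    ]
side jar 0.78 [183.4 177.7] [0.7854 0.044  0.    ]
side jar 0.45 [282.7 312. ] [0.37
[... 554 characters left out ...]
0.0, 'width': 0.08777269847895951}
{'camera_matrix': array([[444.3862,   0.    , 253.3751],
       [  0.    , 444.3862, 187.1736],
       [  0.    ,   0.    ,   1.    ]]), 'extrinsics': array([[ 0.0575, -0.9753,  0.2131,  0.2988],
       [-0.9983, -0.0572,  0.0078,  0.0819],
       [ 0.0046, -0.2132, -0.977 ,  1.3153],
       [ 0.    ,  0.    ,  0.    ,  1.    ]])}
{'camera_matrix': array([[376.8544,   0.    , 252.6082],
       [  0.    , 376.8544, 190.2253],
       [  0.    ,   0.    ,   1.    ]]), 'extrinsics': array([[-0.9001, -0.2442,  0.3608,  0.2426],
       [-0.4351,  0.4615, -0.7731,  0.7638],
       [ 0.0223, -0.8528, -0.5217,  0.5054],
       [ 0.    ,  0.    ,  0.    ,  1.    ]])}
```

View pics/top0.png

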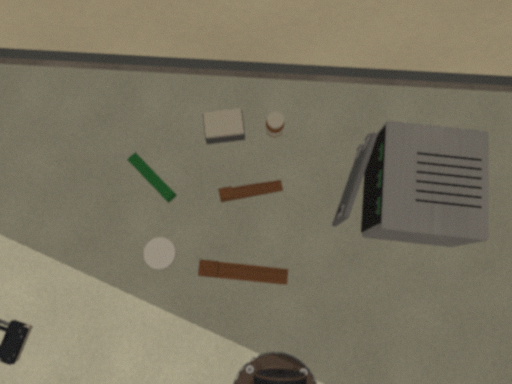

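View pics/side0.png

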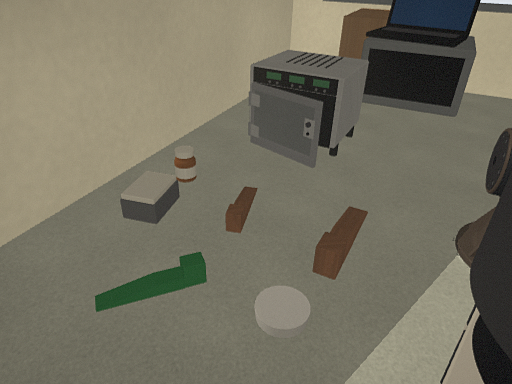

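The small brown wedge (top image, heel ~(226,194), tip ~(282,185)) is the right one, since the other brown one is longer. The incubator front faces world +y, with the hinges at larger x. Next I'll zoom in on the incubator.

```bash
python3 - <<'E'
from h import *
a=cv2.imread("pics/top0.png")[105:255,325:500];b=cv2.imread("pics/side0.png")[40:175,235:380]
cv2.imwrite("pics/topz.png",cv2.resize(np.clip(a*1.6,0,255).astype('uint8'),None,fx=4,fy=4,interpolation=cv2.INTER_CUBIC))
cv2.imwrite("pics/sidez.png",cv2.resize(np.clip(b*1.3,0,255).astype('uint8'),None,fx=4,fy=4,interpolation=cv2.INTER_CUBIC))
E
```

```text
(no output)
```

View pics/topz.png

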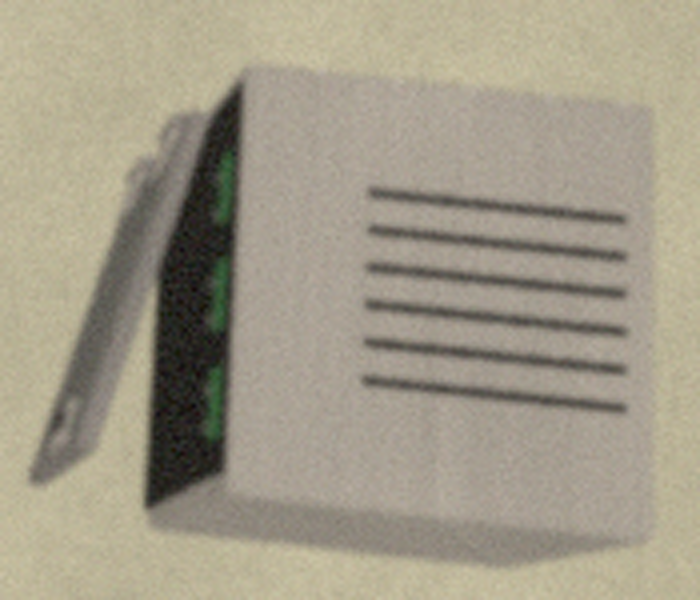

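View pics/sidez.png

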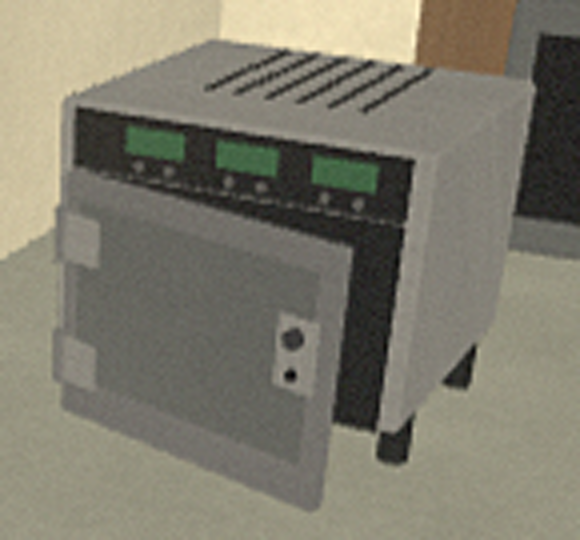

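```bash
cat > fit.py <<'E'
from h import *
from scipy.optimize import least_squares
C={c:calibration(c) for c in("top","side")}
t=lambda u,v:(325+u/4,105+v/4)
s=lambda u,v:(235+u/4,40+v/4)
def model(p):
    x,y,w,H,F,th,zb=p
    W=lambda a,b,z:(x+np.cos(w)*a-np.sin(w)*b,y+np.sin(w)*a+np.cos(w)*b,z)
    def D(a,b,z):
        a-=.006;b-=.12
        return W(.006+np.cos(th)*a+np.sin(th)*b,.12-np.sin(th)*a+np.cos(th)*b,z)
    B=F+.26
    return [("top",W(F,.14,H),t(245,65)),("top",W(B,.14,H),t(655,105)),("top",W(B,-.14,H),t(652,540)),("top",W(F,-.14,H),t(225,492)),
     ("top",W(F,-.14,.05),t(150,525)),
     ("side",W(F,.14,H),s(68,97)),("side",W(B,.14,H),s(210,42)),("side",W(B,-.14,H),s(533,85)),("side",W(F,-.14,H),s(435,157)),
     ("side",W(F,-.14,.05),s(405,427)),
     ("side",D(0,-.12,zb),s(315,510)),("side",D(0,-.12,zb+.185),s(350,245)),("side",D(0,.12,zb),s(65,408)),("top",D(0,-.12,zb),t(38,485))]
def res(p):return np.concatenate([proj(c,P,C[c])-np.array(q) for c,P,q in model(p)]+[[(p[6]-.0155)/.002]])
r=least_squares(res,[.6,-.28,-1.57,.25,.012,.3,.015],loss="soft_l1")
np.set_printoptions(precision=4,suppress=True)
print(r.x,r.cost);print(res(r.x)[:-1].reshape(-1,2))
E
python3 fit.py
python3 - <<'E'
from h import *
np.set_printoptions(precision=4,suppress=True)
for c in("top","side"):
    grab_frame(c)
    for r in regions_of("wedge_heel",c)[:4]:
        m=r["region"].astype('uint8')
        print(c,round(r["score"],2),np.round(r["rect"]),m.sum(),cv2.minAreaRect(cv2.findNonZero(m)))
E
```

```text
[ 0.5896 -0.2147 -1.6235  0.2447  0.0172  0.2405  0.0163] 9.38196606512473
[[ 0.4378 -1.6368]
 [ 0.139  -0.8367]
 [ 1.1771  0.1086]
 [ 0.0744  0.2083]
 [-0.7219  0.3628]
 [-1.7056  1.3801]
 [-0.0334 -0.0789]
 [ 1.537  -0.0596]
 [ 1.1189  1.0653]
 [-1.6101  2.0974]
 [ 0.9626 -0.1772]
 [ 0.135   1.3395]
 [ 0.1754 -0.051 ]
 [-0.1626 -0.8215]]
top 0.7 [218. 180. 286. 203.] 821 ((250.19610595703125, 189.42977905273438), (14.726696968078613, 63.37229919433594), 79.04593658447266)
top 0.68 [202. 261. 287. 286.] 1416 ((242.78765869140625, 271.97979736328125), (87.93544006347656, 16.781211853027344), 5.44033145904541)
top 0.67 [126. 152. 179. 199.] 685 ((151.00001525878906, 177.50001525878906), (60.10407257080078, 12.020814895629883), 45.0)
top 0.37 [202. 108. 246. 144.] 1282 ((223.45765686035156, 125.96642303466797), (32.515045166015625, 39.88919448852539), 83.41805267333984)
side 0.86 [316. 203. 368. 279.] 1933 ((336.326416015625, 240.29214477539062), (30.909975051879883, 76.71088409423828), 25.51386833190918)
side 0.7 [ 92. 253. 204. 310.] 2546 ((149.3612060546875, 282.35589599609375), (31.43818473815918, 116.56587982177734), 72.6459732055664)
```

```bash
cat >> h.py <<'E'
D0=np.array([.5896,-.2147]);W0=-1.6235
def dw(a,b,D=D0,w=W0):
    return D+np.array([np.cos(w)*a-np.sin(w)*b,np.sin(w)*a+np.cos(w)*b])
def plan(wps,start=None):
    s=get_state();p=np.array(s["eef_pos"]);y=s["ee_rot"][2]
    if start is not None:p,y=np.array(start[:3]),start[3]
    for x,yy,z,w in wps:
        d=np.array([x,yy,z])-p
        sh=np.array([np.cos(y)*d[0]+np.sin(y)*d[1],np.sin(y)*d[0]-np.cos(y)*d[1],-d[2]])/.25
        print("tx %.4f ty %.4f tz %.4f twist %.4f"%(*sh,-(w-y)/np.pi)); p=np.array([x,yy,z]);y=w
E
python3 -c "
from h import *
a=dw(-.1,-.105);print(a)
plan([(.40,.48,.227,-.9),(.5,.26,.227,-1.6235),(.5,.05,.227,-1.6235),(*a,.19,-1.6235)])"
```

```text
[ 0.49001372 -0.10930753]
tx 1.0621 ty 0.4376 tz -0.0017 twist 0.2051
tx 0.9380 ty 0.2337 tz -0.0000 twist 0.2303
tx 0.8388 ty -0.0443 tz -0.0000 twist -0.0000
tx 0.6384 ty 0.0063 tz 0.1480 twist -0.0000
```

Call:
arm_command(
  claw=0,
  commands=[
    {"tx": 0.12,"ty": 0.05,"tz": 0,"twist": 0.03},
    {"tx": 0.24,"ty": 0.1,"tz": 0,"twist": 0.06},
    {"tx": 0.36,"ty": 0.16,"tz": 0,"twist": 0.09},
    {"tx": 0.5,"ty": 0.22,"tz": 0,"twist": 0.12},
    {"tx": 0.62,"ty": 0.27,"tz": 0,"twist": 0.15},
    {"tx": 0.74,"ty": 0.32,"tz": 0,"twist": 0.18},
    {"tx": 0.86,"ty": 0.37,"tz": 0,"twist": 0.2},
    {"tx": 1.0,"ty": 0.42,"tz": 0,"twist": 0.205},
  ],
)

```text
t: 1.67
eef_pos: [0.3868, 0.4873, 0.2269]
ee_rot: [-3.141, 0.0, -0.903]
force: [0.7, 1.3, 0.3]
width: 0.04
gripper_force: 0.0
```

```bash
python3 -c "
from h import *
a=dw(-.1,-.105)
plan([(.5,.26,.227,-1.6235),(.5,.05,.227,-1.6235),(*a,.19,-1.6235)]);print(get_state()['ee_rot'])"
```

```text
tx 0.9943 ty 0.2072 tz -0.0004 twist 0.2293
tx 0.8388 ty -0.0443 tz -0.0000 twist -0.0000
tx 0.6384 ty 0.0063 tz 0.1480 twist -0.0000
[-3.14113941e+00  4.02608968e-04 -9.03104709e-01]
```

Call:
arm_command(
  commands=[
    {"tx": 0.13,"ty": 0.03,"tz": 0,"twist": 0.03},
    {"tx": 0.26,"ty": 0.05,"tz": 0,"twist": 0.06},
    {"tx": 0.4,"ty": 0.08,"tz": 0,"twist": 0.1},
    {"tx": 0.54,"ty": 0.11,"tz": 0,"twist": 0.13},
    {"tx": 0.67,"ty": 0.14,"tz": 0,"twist": 0.16},
    {"tx": 0.8,"ty": 0.17,"tz": 0,"twist": 0.2},
    {"tx": 0.94,"ty": 0.19,"tz": 0,"twist": 0.229},
    {"tx": 0.994,"ty": 0.207,"tz": 0,"twist": 0.229},
  ],
)

```text
t: 2.33
eef_pos: [0.5014, 0.2583, 0.2269]
ee_rot: [-3.141, -0.0, -1.627]
force: [-0.4, 0.6, 0.6]
width: 0.0004
gripper_force: 0.0
```

Call:
arm_command(
  commands=[
    {"tx": 0.14,"ty": 0,"tz": 0,"twist": 0},
    {"tx": 0.28,"ty": -0.02,"tz": 0,"twist": 0},
    {"tx": 0.42,"ty": -0.02,"tz": 0,"twist": 0},
    {"tx": 0.56,"ty": -0.03,"tz": 0,"twist": 0},
    {"tx": 0.7,"ty": -0.04,"tz": 0,"twist": 0},
    {"tx": 0.8,"ty": -0.04,"tz": 0,"twist": 0},
    {"tx": 0.84,"ty": -0.044,"tz": 0,"twist": 0},
    {"tx": 0.84,"ty": -0.044,"tz": 0,"twist": 0},
  ],
)

```text
t: 3.0
eef_pos: [0.5008, 0.0494, 0.2269]
ee_rot: [-3.141, 0.0, -1.621]
force: [-0.2, 0.6, 0.0]
width: 0.0005
gripper_force: 0.0
```

```bash
python3 -c "
from h import *
a=dw(-.1,-.105)
plan([(*a,.19,-1.6235),(*dw(-.03,-.105),.19,W0)]);print(get_state()['ee_rot'],get_state()['q'])"
```

```text
tx 0.6361 ty 0.0112 tz 0.1475 twist 0.0008
tx 0.2800 ty 0.0000 tz -0.0000 twist -0.0000
[-3.14112704e+00  2.01765306e-04 -1.62110027e+00] [ 4.89355850e-01  7.30804471e-02 -3.58416386e-01  7.28553926e-05
 -1.13879638e+00 -5.39690331e-01]
```

Call:
arm_command(
  commands=[
    {"tx": 0.1,"ty": 0,"tz": 0.05,"twist": 0},
    {"tx": 0.22,"ty": 0,"tz": 0.1,"twist": 0},
    {"tx": 0.34,"ty": 0,"tz": 0.147,"twist": 0},
    {"tx": 0.44,"ty": 0.01,"tz": 0.147,"twist": 0},
    {"tx": 0.54,"ty": 0.01,"tz": 0.147,"twist": 0},
    {"tx": 0.6,"ty": 0.01,"tz": 0.147,"twist": 0},
    {"tx": 0.636,"ty": 0.01,"tz": 0.147,"twist": 0},
    {"tx": 0.636,"ty": 0.01,"tz": 0.147,"twist": 0},
  ],
)

```text
t: 3.67
eef_pos: [0.491, -0.1081, 0.1897]
ee_rot: [3.142, -0.0, -1.62]
force: [0.4, 0.8, 0.1]
width: 0.0004
gripper_force: 0.0
```

```bash
python3 -c "
from h import *
a=save('side','s1');b=save('wrist','w1')
cv2.imwrite('pics/c1.png',cv2.resize(np.hstack([a,b])[:,:,::-1],(800,300)))
plan([(*dw(-.03,-.105),.19,W0)])"
```

```text
tx 0.2895 ty 0.0049 tz -0.0009 twist 0.0014
```

View pics/c1.png

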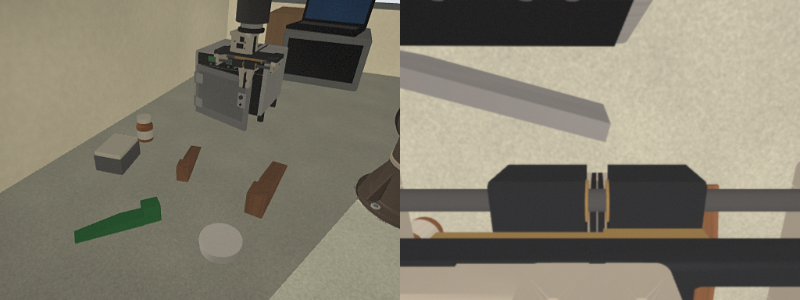

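The door's free end (wrist, at ~(608,125)) lies just ahead of the closed fingers. I'll shift 20 mm toward the hinges and push.

Call:
arm_command(
  commands=[
    {"tx": 0,"ty": -0.04,"tz": 0,"twist": 0},
    {"tx": 0,"ty": -0.08,"tz": 0,"twist": 0},
    {"tx": 0.05,"ty": -0.08,"tz": 0,"twist": 0},
    {"tx": 0.1,"ty": -0.08,"tz": 0,"twist": 0},
    {"tx": 0.15,"ty": -0.08,"tz": 0,"twist": 0},
    {"tx": 0.2,"ty": -0.08,"tz": 0,"twist": 0},
    {"tx": 0.25,"ty": -0.08,"tz": 0,"twist": 0},
    {"tx": 0.28,"ty": -0.08,"tz": 0,"twist": 0},
  ],
)

```text
t: 4.43
eef_pos: [0.5079, -0.179, 0.1896]
ee_rot: [3.141, -0.0, -1.619]
force: [-0.5, 1.5, -0.6]
width: 0.0006
gripper_force: 0.4
```

Call:
arm_command(
  commands=[
    {"tx": 0.006,"ty": 0,"tz": 0,"twist": 0},
    {"tx": 0.012,"ty": 0,"tz": 0,"twist": 0},
    {"tx": 0.018,"ty": 0,"tz": 0,"twist": 0},
    {"tx": 0.024,"ty": 0,"tz": 0,"twist": 0},
    {"tx": 0.03,"ty": 0,"tz": 0,"twist": 0},
    {"tx": 0.036,"ty": 0,"tz": 0,"twist": 0},
    {"tx": 0.036,"ty": 0,"tz": 0,"twist": 0},
    {"tx": 0.036,"ty": 0,"tz": 0,"twist": 0},
  ],
)

```text
t: 5.1
eef_pos: [0.5069, -0.1875, 0.1899]
ee_rot: [-3.141, -0.0, -1.619]
force: [-0.4, -0.4, -0.1]
width: -0.0001
gripper_force: 0.0
```

```bash
python3 -c "
from h import *
b=save('wrist','w2');a=save('side','s2')
cv2.imwrite('pics/c2.png',cv2.resize(np.hstack([a,b])[:,:,::-1],(800,300)))
p=get_state()['eef_pos'][:2]-D0;print(p@[np.cos(W0),np.sin(W0)],p@[-np.sin(W0),np.cos(W0)])"
```

```text
-0.022792059335207386 -0.08399640470030517
```

View pics/c2.png

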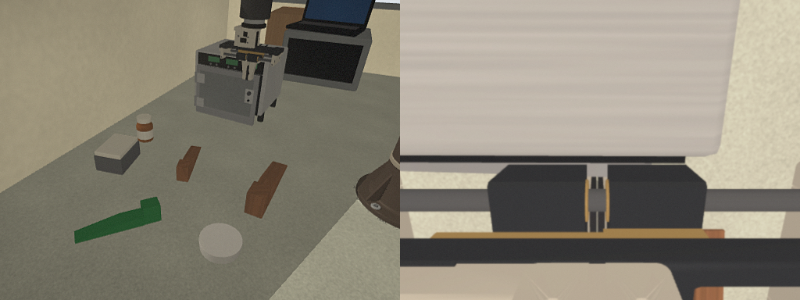

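The door is nearly shut, so I'll continue in small steps.

Call:
arm_command(
  commands=[
    {"tx": 0.004,"ty": 0,"tz": 0,"twist": 0},
    {"tx": 0.008,"ty": 0,"tz": 0,"twist": 0},
    {"tx": 0.012,"ty": 0,"tz": 0,"twist": 0},
    {"tx": 0.016,"ty": 0,"tz": 0,"twist": 0},
    {"tx": 0.02,"ty": 0,"tz": 0,"twist": 0},
    {"tx": 0.024,"ty": 0,"tz": 0,"twist": 0},
    {"tx": 0.024,"ty": 0,"tz": 0,"twist": 0},
    {"tx": 0.024,"ty": 0,"tz": 0,"twist": 0},
  ],
)

```text
t: 5.87
eef_pos: [0.5065, -0.1935, 0.1898]
ee_rot: [3.141, 0.0, -1.619]
force: [-0.1, 0.7, 0.3]
width: 0.0006
gripper_force: 0.5
```

Call:
arm_command(
  commands=[
    {"tx": 0.004,"ty": 0,"tz": 0,"twist": 0},
    {"tx": 0.008,"ty": 0,"tz": 0,"twist": 0},
    {"tx": 0.012,"ty": 0,"tz": 0,"twist": 0},
    {"tx": 0.012,"ty": 0,"tz": 0,"twist": 0},
    {"tx": 0.012,"ty": 0,"tz": 0,"twist": 0},
    {"tx": 0.012,"ty": 0,"tz": 0,"twist": 0},
    {"tx": 0.012,"ty": 0,"tz": 0,"twist": 0},
    {"tx": 0.012,"ty": 0,"tz": 0,"twist": 0},
  ],
)

```text
t: 6.53
eef_pos: [0.5065, -0.1938, 0.1898]
ee_rot: [-3.141, 0.004, -1.619]
force: [-2.4, 16.5, 6.4]
width: 0.0002
gripper_force: 8.4
```

```bash
python3 -c "
from h import *
plan([(.53,-.02,.19,-1.5),(.553,.10,.20,-1.316)])"
```

```text
tx -0.6987 ty -0.0605 tz -0.0009 twist -0.0379
tx -0.4723 ty -0.1257 tz -0.0400 twist -0.0586
```

Call:
arm_command(
  commands=[
    {"tx": -0.03,"ty": 0,"tz": 0,"twist": 0},
    {"tx": -0.12,"ty": 0,"tz": 0,"twist": 0},
    {"tx": -0.24,"ty": 0,"tz": 0,"twist": 0},
    {"tx": -0.36,"ty": -0.02,"tz": 0,"twist": -0.01},
    {"tx": -0.48,"ty": -0.04,"tz": 0,"twist": -0.02},
    {"tx": -0.6,"ty": -0.06,"tz": 0,"twist": -0.03},
    {"tx": -0.7,"ty": -0.06,"tz": 0,"twist": -0.038},
    {"tx": -0.7,"ty": -0.06,"tz": 0,"twist": -0.038},
  ],
)

```text
t: 7.2
eef_pos: [0.5307, -0.0192, 0.1899]
ee_rot: [-3.141, -0.0, -1.496]
force: [0.1, -0.1, -0.0]
width: 0.0004
gripper_force: 0.0
```

Call:
arm_command(
  claw=1,
  commands=[
    {"tx": -0.12,"ty": -0.03,"tz": -0.01,"twist": -0.02},
    {"tx": -0.24,"ty": -0.06,"tz": -0.02,"twist": -0.03},
    {"tx": -0.36,"ty": -0.1,"tz": -0.03,"twist": -0.05},
    {"tx": -0.44,"ty": -0.12,"tz": -0.04,"twist": -0.058},
    {"tx": -0.47,"ty": -0.126,"tz": -0.04,"twist": -0.058},
    {"tx": -0.47,"ty": -0.126,"tz": -0.04,"twist": -0.058},
    {"tx": -0.47,"ty": -0.126,"tz": -0.04,"twist": -0.058},
    {"tx": -0.47,"ty": -0.126,"tz": -0.04,"twist": -0.058},
  ],
)

```text
t: 7.87
eef_pos: [0.5526, 0.096, 0.1996]
ee_rot: [3.141, -0.0, -1.319]
force: [1.2, 0.1, 0.0]
width: 0.048
gripper_force: 0.0
```

```bash
python3 - <<'E'
from h import *
np.set_printoptions(precision=4,suppress=True)
s=get_state();print(s['eef_pos'],s['ee_rot'])
cal=calibration("wrist");b=save('wrist','w3')
for n,z in(("wedge_heel",.024),("wedge_tip",0)):
    for r in spot_point(n,"wrist"): print("wrist",n,r["score"],r["uv"],ray("wrist",r["uv"],z,cal))
for c in("top","side"):
    f=save(c,c+"3")
    for n,z in(("wedge_heel",.024),("wedge_tip",0),("doorway",0),("door_hinge",0)):
        for r in spot_point(n,c)[:3]: print(c,n,round(r["score"],2),np.round(r["uv"],1),ray(c,r["uv"],z))
    if c=="top": t=f
    else: sd=f
sc=cv2.resize(sd[40:175,235:380],None,fx=4,fy=4)
o=np.zeros((600,800,3),'uint8');o[:300,:400]=cv2.resize(b,(400,300));
o[:300,400:]=cv2.resize(t[105:255,325:500],(400,300));o[300:,:400]=cv2.resize(sd[40:175,235:380],(400,300));o[300:,400:]=cv2.resize(t[160:260,180:350],(400,300))
cv2.imwrite('pics/c3.png',np.clip(o*1.3,0,255).astype('uint8')[:,:,::-1])
E
```

```text
[0.5526 0.096  0.1996] [ 3.141  -0.0003 -1.3187]
wrist wedge_heel 0.77 [230.0, 236.5] [0.5592 0.1753 0.024 ]
wrist wedge_heel 0.34 [230.9, 83.4] [0.598  0.0093 0.024 ]
wrist wedge_tip 0.92 [231.5, 84.0] [0.5992 0.0081 0.    ]
wrist wedge_tip 0.58 [467.6, 123.8] [ 0.3268 -0.0176  0.    ]
top wedge_heel 0.86 [224.4 192.7] [0.5586 0.177  0.024 ]
top wedge_heel 0.57 [212.  268.1] [0.337  0.1967 0.024 ]
top wedge_tip 0.97 [280.2 184. ] [0.6002 0.0117 0.    ]
top wedge_tip 0.95 [288.4 279.7] [ 0.3175 -0.0248  0.    ]
top wedge_tip 0.51 [129.6 160. ] [0.6485 0.4762 0.    ]
side wedge_heel 0.81 [191.1 266.8] [0.5583 0.3447 0.024 ]
side wedge_heel 0.78 [330.8 254.3] [0.339  0.1931 0.024 ]
side wedge_heel 0.61 [239.3 219.7] [0.5478 0.1742 0.024 ]
side wedge_tip 0.85 [250.  189.2] [0.6003 0.0134 0.    ]
side wedge_tip 0.74 [ 95.9 305.5] [0.6641 0.476  0.    ]
side wedge_tip 0.67 [357.8 205.8] [ 0.3339 -0.0396  0.    ]
```

View pics/c3.png

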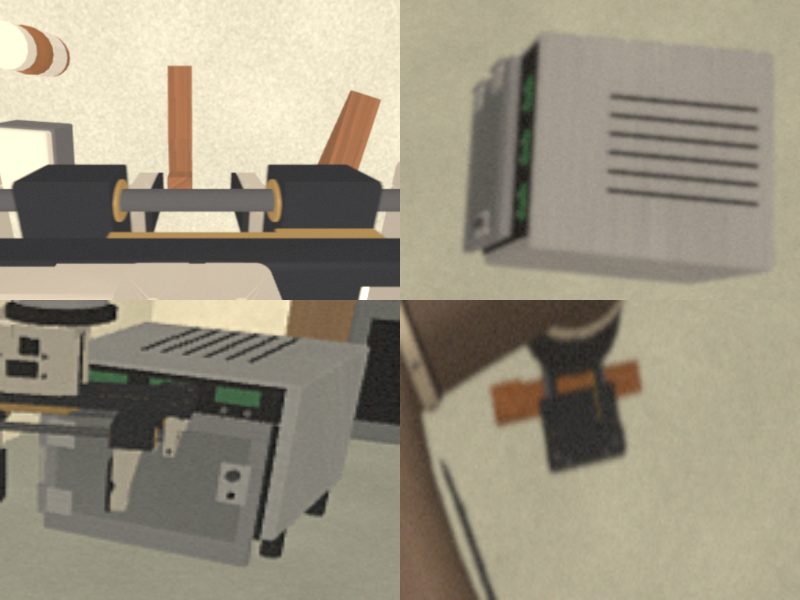

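The door looks shut in both the side and top crops, and the wedge lies parallel to the tool's x axis. I'll plan the grasp and check the incubator yaw.

```bash
sed -e 's/x,y,w,H,F,th,zb=p/x,y,w,th,zb=p;H=.25;F=.012/' -e 's/p\[6\]/p[4]/' -e 's/\[.6,-.28.*015\]/[.6,-.28,-1.57,.3,.015]/' fit.py>fit2.py; python3 fit2.py|head -1; python3 - <<'E'
from h import *
for a,b in(((370,190),(627,218)),((365,380),(627,408))):
    P=[ray("top",(325+u/4,105+v/4),.25) for u,v in(a,b)];d=P[1]-P[0];print(np.arctan2(d[1],d[0]))
f=lambda u,v:ray("top",(325+u/4,105+v/4),.25)
d=f(245,65)-f(225,492);print(np.arctan2(d[1],d[0])-np.pi/2)
plan([(.559,.175,.12,-1.332),(.559,.175,.010,-1.332)])
E
```

```text
[ 0.5886 -0.2174 -1.6236  0.2522  0.0161] 13.289663016505708
-1.625613567777104
-1.62136813541893
-1.6209575374330352
tx -0.2958 ty -0.1017 tz 0.3192 twist 0.0046
tx 0.0000 ty -0.0000 tz 0.4400 twist -0.0000
```

Call:
arm_command(
  claw=1,
  commands=[
    {"tx": -0.1,"ty": -0.03,"tz": 0.1,"twist": 0},
    {"tx": -0.2,"ty": -0.07,"tz": 0.18,"twist": 0},
    {"tx": -0.28,"ty": -0.1,"tz": 0.26,"twist": 0.004},
    {"tx": -0.296,"ty": -0.102,"tz": 0.32,"twist": 0.004},
    {"tx": -0.296,"ty": -0.102,"tz": 0.32,"twist": 0.004},
    {"tx": -0.296,"ty": -0.102,"tz": 0.32,"twist": 0.004},
    {"tx": -0.296,"ty": -0.102,"tz": 0.32,"twist": 0.004},
    {"tx": -0.296,"ty": -0.102,"tz": 0.32,"twist": 0.004},
  ],
)

```text
t: 9.18
eef_pos: [0.5598, 0.1748, 0.1212]
ee_rot: [-3.14, 0.0, -1.331]
force: [-0.1, 0.2, -0.0]
width: 0.0877
gripper_force: 0.0
```

```bash
python3 - <<'E'
from h import *
np.set_printoptions(precision=4,suppress=True)
s=get_state();print(s['eef_pos'],s['ee_rot'],s['width'])
cal=calibration("wrist");b=save('wrist','w4')
for n,z in(("wedge_heel",.024),("wedge_tip",0)):
    for r in spot_point(n,"wrist")[:2]: print("wrist",n,r["score"],r["uv"],ray("wrist",r["uv"],z,cal))
for r in regions_of("wedge_heel","wrist")[:3]:
    m=r["region"];print(r["rect"],r["score"])
    for row in range(20,240,30):
        c=np.where(m[row])[0]
        if len(c): print(row,c.min(),c.max())
plan([(.559,.175,.010,-1.332)])
E
```

```text
[0.5598 0.1748 0.1212] [-3.1397  0.0005 -1.3306] 0.08771471916421152
wrist wedge_heel 0.88 [256.8, 190.4] [0.5566 0.1733 0.024 ]
wrist wedge_tip 0.34 [373.3, 375.7] [0.3759 0.356  0.    ]
[231.7, 1.2, 274.8, 222.0] 0.83
20 230 274
50 231 273
80 232 275
110 232 275
140 232 274
170 234 273
200 232 276
[464.3, 108.9, 511.7, 211.6] 0.71
110 510 511
140 495 511
170 481 511
200 467 511
[366.6, 371.2, 387.2, 384.0] 0.3
tx -0.0011 ty 0.0017 tz 0.4430 twist 0.0004
```

Call:
arm_command(
  commands=[
    {"tx": 0,"ty": 0,"tz": 0.08,"twist": 0},
    {"tx": 0,"ty": 0,"tz": 0.16,"twist": 0},
    {"tx": 0,"ty": 0,"tz": 0.24,"twist": 0},
    {"tx": 0,"ty": 0,"tz": 0.32,"twist": 0},
    {"tx": 0,"ty": 0,"tz": 0.38,"twist": 0},
    {"tx": 0,"ty": 0,"tz": 0.42,"twist": 0},
    {"tx": 0,"ty": 0,"tz": 0.442,"twist": 0},
    {"tx": 0,"ty": 0,"tz": 0.442,"twist": 0},
  ],
)

```text
t: 10.05
eef_pos: [0.5588, 0.1747, 0.0086]
ee_rot: [3.14, -0.0, -1.33]
force: [-0.2, 0.0, 0.2]
width: 0.0876
gripper_force: 0.0
```

Call:
arm_command(
  claw=0,
  grip_force=30,
  commands=[
    {"tx": 0,"ty": 0,"tz": 0,"twist": 0},
    {"tx": 0,"ty": 0,"tz": 0,"twist": 0},
    {"tx": 0,"ty": 0,"tz": 0,"twist": 0},
    {"tx": 0,"ty": 0,"tz": 0,"twist": 0},
    {"tx": 0,"ty": 0,"tz": 0,"twist": 0},
    {"tx": 0,"ty": 0,"tz": 0,"twist": 0},
    {"tx": 0,"ty": 0,"tz": 0,"twist": 0},
    {"tx": 0,"ty": 0,"tz": 0,"twist": 0},
  ],
)

```text
t: 10.72
eef_pos: [0.5591, 0.1751, 0.0094]
ee_rot: [-3.141, 0.0, -1.33]
force: [0.2, 0.1, -0.5]
width: 0.0395
gripper_force: 0.0
```

```bash
python3 - <<'E'
from h import *
np.set_printoptions(precision=4,suppress=True)
s=get_state();print(s['eef_pos'],s['ee_rot'],s['width'],s['force'])
D=np.array([.5888,-.212]);P=lambda a:(*dw(a,-.06,D),.0102,W0)
print(P(-.2),P(-.15))
plan([P(-.2),P(-.15)])
cal=calibration("wrist");b=save('wrist','w5')
for r in spot_point("wedge_tip","wrist")[:2]: print(r["score"],r["uv"],ray("wrist",r["uv"],0,cal))
E
```

```text
[0.5591 0.1751 0.0094] [-3.1415  0.     -1.3302] 0.03946587686494364 [ 0.1663  0.0838 -0.5025]
(np.float64(0.5394191665538459), np.float64(-0.009116946769417905), 0.0102, -1.6235) (np.float64(0.5367852026724192), np.float64(-0.05904752091263543), 0.0102, -1.6235)
tx 0.6968 ty 0.2521 tz -0.0032 twist 0.0934
tx 0.2000 ty -0.0000 tz -0.0000 twist -0.0000
```

Call:
arm_command(
  commands=[
    {"tx": 0,"ty": 0,"tz": 0,"twist": 0},
    {"tx": 0,"ty": 0,"tz": 0,"twist": 0},
    {"tx": 0,"ty": 0,"tz": 0,"twist": 0},
    {"tx": 0,"ty": 0,"tz": 0,"twist": 0},
    {"tx": 0,"ty": 0,"tz": 0,"twist": 0},
    {"tx": 0,"ty": 0,"tz": 0,"twist": 0},
    {"tx": 0,"ty": 0,"tz": 0,"twist": 0},
    {"tx": 0,"ty": 0,"tz": 0,"twist": 0},
  ],
)

```text
t: 11.48
eef_pos: [0.5591, 0.175, 0.0093]
ee_rot: [3.142, -0.0, -1.33]
force: [-1.5, -0.4, 1.6]
width: 0.0339
gripper_force: 30.0
```

Call:
arm_command(
  commands=[
    {"tx": 0.06,"ty": 0.02,"tz": -0.004,"twist": 0.01},
    {"tx": 0.14,"ty": 0.05,"tz": -0.004,"twist": 0.02},
    {"tx": 0.22,"ty": 0.08,"tz": -0.004,"twist": 0.03},
    {"tx": 0.3,"ty": 0.11,"tz": -0.004,"twist": 0.045},
    {"tx": 0.38,"ty": 0.14,"tz": -0.004,"twist": 0.06},
    {"tx": 0.44,"ty": 0.17,"tz": -0.004,"twist": 0.075},
    {"tx": 0.5,"ty": 0.2,"tz": -0.004,"twist": 0.09},
    {"tx": 0.54,"ty": 0.22,"tz": -0.004,"twist": 0.0934},
  ],
)

```text
t: 12.15
eef_pos: [0.537, 0.0291, 0.0101]
ee_rot: [3.141, -0.0, -1.628]
force: [0.7, 0.2, -1.1]
width: 0.0344
gripper_force: 30.0
```

```bash
python3 - <<'E'
from h import *
np.set_printoptions(precision=4,suppress=True)
s=get_state();print(s['eef_pos'],s['ee_rot'],s['width'],s['force'],s['gripper_force'])
D=np.array([.5888,-.212]);P=lambda a:(*dw(a,-.06,D),.0102,W0)
plan([P(-.2)])
cal=calibration("wrist");b=save('wrist','w6')
for r in spot_point("wedge_tip","wrist")[:2]: print(r["score"],r["uv"],ray("wrist",r["uv"],0,cal))
r=regions_of("wedge_heel","wrist")[0];m=r["region"]
for row in range(10,240,30):
    c=np.where(m[row])[0]
    if len(c): print(row,c.min(),c.max())
E
```

```text
[0.537  0.0291 0.0101] [ 3.1409 -0.0002 -1.628 ] 0.034434178279886776 [ 0.698   0.2173 -1.0614] 30.000320971012115
tx 0.1519 ty -0.0184 tz -0.0003 twist -0.0014
10 214 291
40 214 289
70 213 290
100 215 289
130 215 289
160 216 287
190 217 286
220 213 290
```

Call:
arm_command(
  commands=[
    {"tx": 0.03,"ty": -0.01,"tz": 0,"twist": -0.0014},
    {"tx": 0.06,"ty": -0.018,"tz": 0,"twist": -0.0014},
    {"tx": 0.09,"ty": -0.018,"tz": 0,"twist": -0.0014},
    {"tx": 0.12,"ty": -0.018,"tz": 0,"twist": -0.0014},
    {"tx": 0.152,"ty": -0.018,"tz": 0,"twist": -0.0014},
    {"tx": 0.152,"ty": -0.018,"tz": 0.003,"twist": -0.0014},
    {"tx": 0.152,"ty": -0.018,"tz": 0.005,"twist": -0.0014},
    {"tx": 0.152,"ty": -0.018,"tz": 0.005,"twist": -0.0014},
  ],
)

```text
t: 12.97
eef_pos: [0.5403, -0.0078, 0.0093]
ee_rot: [3.142, -0.0, -1.62]
force: [-0.9, -1.9, 1.2]
width: 0.0339
gripper_force: 30.0
```

```bash
python3 - <<'E'
from h import *
np.set_printoptions(precision=4,suppress=True)
s=get_state();print(s['eef_pos'],s['ee_rot'],s['force'],s['moment'])
D=np.array([.5888,-.212]);P=lambda a:(*dw(a,-.06,D),.0092,W0)
plan([P(-.14)])
for r in spot_point("wedge_tip","side")[:0]:pass
f=save("side","s7");t=save("top","t7")
o=np.hstack([cv2.resize(f[60:210,200:400],(400,300)),cv2.resize(t[120:270,230:430],(400,300))])
cv2.imwrite('pics/c7.png',np.clip(o*1.3,0,255).astype('uint8')[:,:,::-1])
E
```

```text
[ 0.5403 -0.0078  0.0093] [ 3.1416 -0.0004 -1.6195] [-0.8779 -1.9251  1.1854] [-0.5893  0.1431 -0.0145]
tx 0.2454 ty 0.0043 tz 0.0004 twist 0.0013
```

View pics/c7.png

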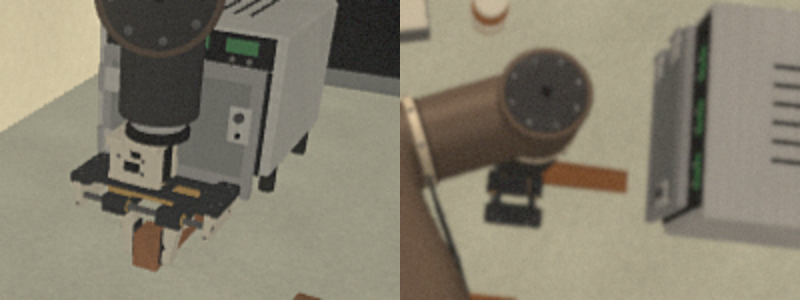

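The wedge is held flat with its tip about 30 mm short of the door's outer half, and the door is still shut. I'll slide it in.

Call:
arm_command(
  commands=[
    {"tx": 0.03,"ty": 0,"tz": 0,"twist": 0.0013},
    {"tx": 0.06,"ty": 0.002,"tz": 0,"twist": 0.0013},
    {"tx": 0.1,"ty": 0.004,"tz": 0,"twist": 0.0013},
    {"tx": 0.14,"ty": 0.004,"tz": 0,"twist": 0.0013},
    {"tx": 0.18,"ty": 0.004,"tz": 0,"twist": 0.0013},
    {"tx": 0.22,"ty": 0.004,"tz": 0,"twist": 0.0013},
    {"tx": 0.24,"ty": 0.004,"tz": 0,"twist": 0.0013},
    {"tx": 0.24,"ty": 0.004,"tz": 0,"twist": 0.0013},
  ],
)

```text
t: 13.78
eef_pos: [0.5365, -0.069, 0.0093]
ee_rot: [-3.141, -0.0, -1.625]
force: [0.7, -3.8, 5.5]
width: 0.0342
gripper_force: 30.0
```

Call:
arm_command(
  commands=[
    {"tx": 0.002,"ty": 0,"tz": 0,"twist": 0},
    {"tx": 0.004,"ty": 0,"tz": 0,"twist": 0},
    {"tx": 0.006,"ty": 0,"tz": 0,"twist": 0},
    {"tx": 0.008,"ty": 0,"tz": 0,"twist": 0},
    {"tx": 0.01,"ty": 0,"tz": 0,"twist": 0},
    {"tx": 0.012,"ty": 0,"tz": 0,"twist": 0},
    {"tx": 0.014,"ty": 0,"tz": 0,"twist": 0},
    {"tx": 0.016,"ty": 0,"tz": 0,"twist": 0},
  ],
)

```text
t: 14.45
eef_pos: [0.5365, -0.071, 0.0093]
ee_rot: [-3.141, 0.0, -1.623]
force: [0.3, 3.9, 5.8]
width: 0.0336
gripper_force: 30.0
```

Call:
arm_command(
  commands=[
    {"tx": 0.002,"ty": 0,"tz": 0,"twist": 0},
    {"tx": 0.004,"ty": 0,"tz": 0,"twist": 0},
    {"tx": 0.006,"ty": 0,"tz": 0,"twist": 0},
    {"tx": 0.008,"ty": 0,"tz": 0,"twist": 0},
    {"tx": 0.01,"ty": 0,"tz": 0,"twist": 0},
    {"tx": 0.012,"ty": 0,"tz": 0,"twist": 0},
    {"tx": 0.014,"ty": 0,"tz": 0,"twist": 0},
    {"tx": 0.016,"ty": 0,"tz": 0,"twist": 0},
  ],
)

```text
t: 15.12
eef_pos: [0.5364, -0.0749, 0.0093]
ee_rot: [-3.141, 0.0, -1.623]
force: [0.9, 3.8, 5.6]
width: 0.0336
gripper_force: 30.0
```

Call:
arm_command(
  commands=[
    {"tx": 0.002,"ty": 0,"tz": -0.0015,"twist": 0},
    {"tx": 0.004,"ty": 0,"tz": -0.0025,"twist": 0},
    {"tx": 0.006,"ty": 0,"tz": -0.0025,"twist": 0},
    {"tx": 0.008,"ty": 0,"tz": -0.0025,"twist": 0},
    {"tx": 0.01,"ty": 0,"tz": -0.0025,"twist": 0},
    {"tx": 0.012,"ty": 0,"tz": -0.0025,"twist": 0},
    {"tx": 0.014,"ty": 0,"tz": -0.0025,"twist": 0},
    {"tx": 0.016,"ty": 0,"tz": -0.0025,"twist": 0},
  ],
)

```text
t: 15.78
eef_pos: [0.5356, -0.0794, 0.0095]
ee_rot: [3.141, -0.0, -1.623]
force: [-0.4, -0.4, -0.7]
width: 0.0343
gripper_force: 30.0
```

Call:
arm_command(
  commands=[
    {"tx": 0.002,"ty": 0,"tz": 0,"twist": 0},
    {"tx": 0.004,"ty": 0,"tz": 0,"twist": 0},
    {"tx": 0.006,"ty": 0,"tz": 0,"twist": 0},
    {"tx": 0.008,"ty": 0,"tz": 0,"twist": 0},
    {"tx": 0.01,"ty": 0,"tz": 0,"twist": 0},
    {"tx": 0.012,"ty": 0,"tz": 0,"twist": 0},
    {"tx": 0.014,"ty": 0,"tz": 0,"twist": 0},
    {"tx": 0.016,"ty": 0,"tz": 0,"twist": 0},
  ],
)

```text
t: 16.45
eef_pos: [0.5356, -0.0833, 0.0097]
ee_rot: [3.142, -0.0, -1.623]
force: [0.0, -1.1, -1.0]
width: 0.0336
gripper_force: 30.0
```

Call:
arm_command(
  commands=[
    {"tx": 0.002,"ty": 0,"tz": 0.0008,"twist": 0},
    {"tx": 0.004,"ty": 0,"tz": 0.0008,"twist": 0},
    {"tx": 0.006,"ty": 0,"tz": 0.0008,"twist": 0},
    {"tx": 0.008,"ty": 0,"tz": 0.0008,"twist": 0},
    {"tx": 0.01,"ty": 0,"tz": 0.0008,"twist": 0},
    {"tx": 0.012,"ty": 0,"tz": 0.0008,"twist": 0},
    {"tx": 0.012,"ty": 0,"tz": 0.0008,"twist": 0},
    {"tx": 0.012,"ty": 0,"tz": 0.0008,"twist": 0},
  ],
)

```text
t: 17.12
eef_pos: [0.5355, -0.0862, 0.0095]
ee_rot: [-3.142, 0.0, -1.623]
force: [-0.6, -0.1, -1.3]
width: 0.0339
gripper_force: 30.0
```

Call:
arm_command(
  commands=[
    {"tx": 0.002,"ty": 0,"tz": 0,"twist": 0},
    {"tx": 0.004,"ty": 0,"tz": 0,"twist": 0},
    {"tx": 0.006,"ty": 0,"tz": 0,"twist": 0},
    {"tx": 0.008,"ty": 0,"tz": 0,"twist": 0},
    {"tx": 0.01,"ty": 0,"tz": 0,"twist": 0},
    {"tx": 0.012,"ty": 0,"tz": 0,"twist": 0},
    {"tx": 0.012,"ty": 0,"tz": 0,"twist": 0},
    {"tx": 0.012,"ty": 0,"tz": 0,"twist": 0},
  ],
)

```text
t: 17.78
eef_pos: [0.5353, -0.0892, 0.0095]
ee_rot: [-3.142, 0.0, -1.623]
force: [-0.3, -0.2, -0.5]
width: 0.0339
gripper_force: 30.0
```

Call:
arm_command(
  commands=[
    {"tx": 0.002,"ty": 0,"tz": 0,"twist": 0},
    {"tx": 0.004,"ty": 0,"tz": 0,"twist": 0},
    {"tx": 0.006,"ty": 0,"tz": 0,"twist": 0},
    {"tx": 0.008,"ty": 0,"tz": 0,"twist": 0},
    {"tx": 0.01,"ty": 0,"tz": 0,"twist": 0},
    {"tx": 0.012,"ty": 0,"tz": 0,"twist": 0},
    {"tx": 0.012,"ty": 0,"tz": 0,"twist": 0},
    {"tx": 0.012,"ty": 0,"tz": 0,"twist": 0},
  ],
)

```text
t: 18.45
eef_pos: [0.5351, -0.0922, 0.0095]
ee_rot: [3.142, -0.0, -1.623]
force: [-0.5, 0.2, -0.8]
width: 0.0336
gripper_force: 30.0
```

Call:
arm_command(
  commands=[
    {"tx": 0.002,"ty": 0,"tz": 0,"twist": 0},
    {"tx": 0.004,"ty": 0,"tz": 0,"twist": 0},
    {"tx": 0.006,"ty": 0,"tz": 0,"twist": 0},
    {"tx": 0.008,"ty": 0,"tz": 0,"twist": 0},
    {"tx": 0.01,"ty": 0,"tz": 0,"twist": 0},
    {"tx": 0.012,"ty": 0,"tz": 0,"twist": 0},
    {"tx": 0.012,"ty": 0,"tz": 0,"twist": 0},
    {"tx": 0.012,"ty": 0,"tz": 0,"twist": 0},
  ],
)

```text
t: 19.12
eef_pos: [0.535, -0.0952, 0.0095]
ee_rot: [-3.142, -0.0, -1.623]
force: [0.3, -0.0, -1.4]
width: 0.0339
gripper_force: 30.0
```

Call:
arm_command(
  commands=[
    {"tx": 0.002,"ty": 0,"tz": 0,"twist": 0},
    {"tx": 0.004,"ty": 0,"tz": 0,"twist": 0},
    {"tx": 0.006,"ty": 0,"tz": 0,"twist": 0},
    {"tx": 0.008,"ty": 0,"tz": 0,"twist": 0},
    {"tx": 0.01,"ty": 0,"tz": 0,"twist": 0},
    {"tx": 0.012,"ty": 0,"tz": 0,"twist": 0},
    {"tx": 0.012,"ty": 0,"tz": 0,"twist": 0},
    {"tx": 0.012,"ty": 0,"tz": 0,"twist": 0},
  ],
)

```text
t: 19.78
eef_pos: [0.5348, -0.0982, 0.0095]
ee_rot: [-3.142, 0.0, -1.623]
force: [-0.3, -0.1, -1.2]
width: 0.0336
gripper_force: 30.0
```

Call:
arm_command(
  commands=[
    {"tx": 0.002,"ty": 0,"tz": 0.001,"twist": 0},
    {"tx": 0.004,"ty": 0,"tz": 0.001,"twist": 0},
    {"tx": 0.006,"ty": 0,"tz": 0.001,"twist": 0},
    {"tx": 0.008,"ty": 0,"tz": 0.001,"twist": 0},
    {"tx": 0.01,"ty": 0,"tz": 0.001,"twist": 0},
    {"tx": 0.012,"ty": 0,"tz": 0.001,"twist": 0},
    {"tx": 0.012,"ty": 0,"tz": 0.001,"twist": 0},
    {"tx": 0.012,"ty": 0,"tz": 0.001,"twist": 0},
  ],
)

```text
t: 20.45
eef_pos: [0.5348, -0.1013, 0.0093]
ee_rot: [-3.141, -0.0, -1.623]
force: [-0.7, -0.5, -0.2]
width: 0.0339
gripper_force: 30.0
```

Call:
arm_command(
  commands=[
    {"tx": 0.002,"ty": 0,"tz": 0,"twist": 0},
    {"tx": 0.004,"ty": 0,"tz": 0,"twist": 0},
    {"tx": 0.006,"ty": 0,"tz": 0,"twist": 0},
    {"tx": 0.008,"ty": 0,"tz": 0,"twist": 0},
    {"tx": 0.01,"ty": 0,"tz": 0,"twist": 0},
    {"tx": 0.012,"ty": 0,"tz": 0,"twist": 0},
    {"tx": 0.012,"ty": 0,"tz": 0,"twist": 0},
    {"tx": 0.012,"ty": 0,"tz": 0,"twist": 0},
  ],
)

```text
t: 21.12
eef_pos: [0.5346, -0.1042, 0.0093]
ee_rot: [-3.141, -0.0, -1.623]
force: [-0.4, 0.3, 1.4]
width: 0.0336
gripper_force: 30.0
```

Call:
arm_command(
  commands=[
    {"tx": 0.002,"ty": 0,"tz": 0,"twist": 0},
    {"tx": 0.004,"ty": 0,"tz": 0,"twist": 0},
    {"tx": 0.006,"ty": 0,"tz": 0,"twist": 0},
    {"tx": 0.008,"ty": 0,"tz": 0,"twist": 0},
    {"tx": 0.01,"ty": 0,"tz": 0,"twist": 0},
    {"tx": 0.012,"ty": 0,"tz": 0,"twist": 0},
    {"tx": 0.012,"ty": 0,"tz": 0,"twist": 0},
    {"tx": 0.012,"ty": 0,"tz": 0,"twist": 0},
  ],
)

```text
t: 21.78
eef_pos: [0.5346, -0.1066, 0.0093]
ee_rot: [-3.141, 0.001, -1.623]
force: [-0.2, 6.0, 1.7]
width: 0.0337
gripper_force: 30.0
```

Contact at 6 N. From here I'll move in finer steps.

Call:
arm_command(
  commands=[
    {"tx": 0.001,"ty": 0,"tz": 0,"twist": 0},
    {"tx": 0.002,"ty": 0,"tz": 0,"twist": 0},
    {"tx": 0.003,"ty": 0,"tz": 0,"twist": 0},
    {"tx": 0.004,"ty": 0,"tz": 0,"twist": 0},
    {"tx": 0.004,"ty": 0,"tz": 0,"twist": 0},
    {"tx": 0.004,"ty": 0,"tz": 0,"twist": 0},
    {"tx": 0.004,"ty": 0,"tz": 0,"twist": 0},
    {"tx": 0.004,"ty": 0,"tz": 0,"twist": 0},
  ],
)

```text
t: 22.45
eef_pos: [0.5346, -0.1071, 0.0093]
ee_rot: [-3.141, 0.001, -1.623]
force: [-0.6, 8.5, 3.0]
width: 0.0336
gripper_force: 30.0
```

Call:
arm_command(
  commands=[
    {"tx": 0.001,"ty": 0,"tz": -0.0005,"twist": 0},
    {"tx": 0.002,"ty": 0,"tz": -0.0005,"twist": 0},
    {"tx": 0.003,"ty": 0,"tz": -0.0005,"twist": 0},
    {"tx": 0.004,"ty": 0,"tz": -0.0005,"twist": 0},
    {"tx": 0.004,"ty": 0,"tz": -0.0005,"twist": 0},
    {"tx": 0.004,"ty": 0,"tz": -0.0005,"twist": 0},
    {"tx": 0.004,"ty": 0,"tz": -0.0005,"twist": 0},
    {"tx": 0.004,"ty": 0,"tz": -0.0005,"twist": 0},
  ],
)

```text
t: 23.12
eef_pos: [0.5347, -0.1079, 0.0093]
ee_rot: [-3.141, 0.001, -1.623]
force: [0.3, 11.1, 2.2]
width: 0.0341
gripper_force: 30.0
```

Call:
arm_command(
  commands=[
    {"tx": 0.001,"ty": 0,"tz": 0,"twist": 0},
    {"tx": 0.002,"ty": 0,"tz": 0,"twist": 0},
    {"tx": 0.002,"ty": 0,"tz": 0,"twist": 0},
    {"tx": 0.002,"ty": 0,"tz": 0,"twist": 0},
    {"tx": 0.002,"ty": 0,"tz": 0,"twist": 0},
    {"tx": 0.002,"ty": 0,"tz": 0,"twist": 0},
    {"tx": 0.002,"ty": 0,"tz": 0,"twist": 0},
    {"tx": 0.002,"ty": 0,"tz": 0,"twist": 0},
  ],
)

```text
t: 23.78
eef_pos: [0.5347, -0.1083, 0.0093]
ee_rot: [-3.141, 0.001, -1.623]
force: [-0.0, 13.0, 1.9]
width: 0.0336
gripper_force: 30.0
```

```bash
python3 - <<'E'
from h import *
F=[]
for i in range(5):
    F.append(get_state()['force']);grab_frame("side")
print(np.round(F,1),np.mean(F,0))
E
```

```text
[[-0.  13.   1.9]
 [ 0.3 11.9  1.4]
 [-0.2 12.   1.7]
 [-0.3 12.   1.8]
 [ 0.2 12.3  1.6]] [-0.01969999 12.2177845   1.67432124]
```

Call:
arm_command(
  claw=1,
  commands=[
    {"tx": 0,"ty": 0,"tz": 0,"twist": 0},
    {"tx": 0,"ty": 0,"tz": 0,"twist": 0},
    {"tx": 0,"ty": 0,"tz": 0,"twist": 0},
    {"tx": 0,"ty": 0,"tz": 0,"twist": 0},
    {"tx": 0,"ty": 0,"tz": 0,"twist": 0},
    {"tx": 0,"ty": 0,"tz": 0,"twist": 0},
    {"tx": 0,"ty": 0,"tz": 0,"twist": 0},
    {"tx": 0,"ty": 0,"tz": 0,"twist": 0},
  ],
)

```text
t: 24.7
eef_pos: [0.5342, -0.1098, 0.0094]
ee_rot: [3.142, -0.0, -1.623]
force: [-0.2, 0.7, -0.6]
width: 0.0814
gripper_force: 0.0
```

Call:
arm_command(
  commands=[
    {"tx": 0,"ty": 0,"tz": 0,"twist": 0},
    {"tx": 0,"ty": 0,"tz": 0,"twist": 0},
    {"tx": 0,"ty": 0,"tz": -0.06,"twist": 0},
    {"tx": 0,"ty": 0,"tz": -0.14,"twist": 0},
    {"tx": -0.04,"ty": 0,"tz": -0.22,"twist": 0},
    {"tx": -0.12,"ty": 0,"tz": -0.28,"twist": 0},
    {"tx": -0.2,"ty": 0,"tz": -0.28,"twist": 0},
    {"tx": -0.26,"ty": 0,"tz": -0.28,"twist": 0},
  ],
)

```text
t: 25.37
eef_pos: [0.5385, -0.0436, 0.0808]
ee_rot: [-3.139, 0.001, -1.623]
force: [0.6, 0.3, -0.7]
width: 0.0876
gripper_force: 0.0
```

```bash
python3 - <<'E'
from h import *
np.set_printoptions(precision=4,suppress=True)
cal=calibration("wrist");w=save("wrist","w8")
r=spot_point("wedge_heel","wrist")[:1]
for q in r: print(q["score"],q["uv"],ray("wrist",q["uv"],.024,cal))
f=save("side","s8");t=save("top","t8")
o=np.hstack([cv2.resize(f[60:210,200:400],(400,300)),cv2.resize(w,(400,300))])
cv2.imwrite('pics/c8.png',np.clip(o*1.3,0,255).astype('uint8')[:,:,::-1])
plan([(.5372,-.060,.0808,W0),(.5372,-.060,.022,W0)])
E
```

```text
0.56 [251.0, 111.8] [ 0.536  -0.1098  0.024 ]
tx 0.0617 ty -0.0020 tz -0.0058 twist 0.0004
tx -0.0000 ty 0.0000 tz 0.2352 twist -0.0000
```

View pics/c8.png

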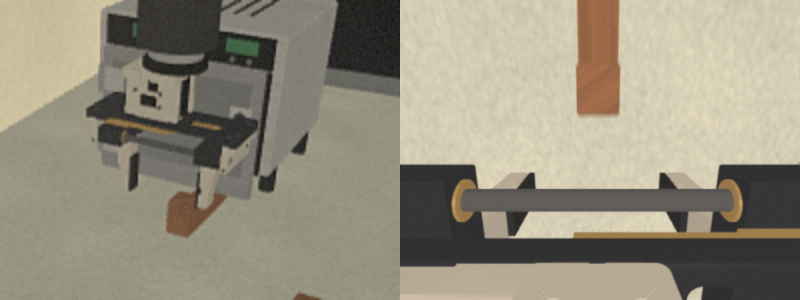

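The wedge stays in place under the door's free half. I'll close the fingers and check the jam with a tap at the heel.

Call:
arm_command(
  claw=0,
  commands=[
    {"tx": 0,"ty": 0,"tz": 0,"twist": 0},
    {"tx": 0,"ty": 0,"tz": 0,"twist": 0},
    {"tx": 0,"ty": 0,"tz": 0,"twist": 0},
    {"tx": 0,"ty": 0,"tz": 0,"twist": 0},
    {"tx": 0,"ty": 0,"tz": 0.06,"twist": 0},
    {"tx": 0,"ty": 0,"tz": 0.14,"twist": 0},
    {"tx": 0,"ty": 0,"tz": 0.2,"twist": 0},
    {"tx": 0,"ty": 0,"tz": 0.23,"twist": 0},
  ],
)

```text
t: 26.23
eef_pos: [0.5365, -0.0453, 0.0201]
ee_rot: [3.139, -0.001, -1.624]
force: [-0.7, 0.0, 0.3]
width: 0.0395
gripper_force: 0.0
```

Call:
arm_command(
  commands=[
    {"tx": 0,"ty": 0,"tz": 0,"twist": 0},
    {"tx": 0.02,"ty": 0,"tz": 0,"twist": 0},
    {"tx": 0.04,"ty": 0,"tz": 0,"twist": 0},
    {"tx": 0.06,"ty": 0,"tz": 0,"twist": 0},
    {"tx": 0.08,"ty": 0,"tz": 0,"twist": 0},
    {"tx": 0.1,"ty": 0,"tz": 0,"twist": 0},
    {"tx": 0.11,"ty": 0,"tz": 0,"twist": 0},
    {"tx": 0.11,"ty": 0,"tz": 0,"twist": 0},
  ],
)

```text
t: 26.9
eef_pos: [0.5362, -0.0729, 0.0221]
ee_rot: [-3.141, 0.0, -1.624]
force: [0.4, 0.1, 0.8]
width: 0.0006
gripper_force: 0.0
```

Call:
arm_command(
  commands=[
    {"tx": 0.002,"ty": 0,"tz": 0,"twist": 0},
    {"tx": 0.004,"ty": 0,"tz": 0,"twist": 0},
    {"tx": 0.006,"ty": 0,"tz": 0,"twist": 0},
    {"tx": 0.008,"ty": 0,"tz": 0,"twist": 0},
    {"tx": 0.01,"ty": 0,"tz": 0,"twist": 0},
    {"tx": 0.012,"ty": 0,"tz": 0,"twist": 0},
    {"tx": 0.012,"ty": 0,"tz": 0,"twist": 0},
    {"tx": 0.012,"ty": 0,"tz": 0,"twist": 0},
  ],
)

```text
t: 27.57
eef_pos: [0.536, -0.0752, 0.0219]
ee_rot: [3.142, 0.0, -1.623]
force: [1.2, -0.5, -0.4]
width: 0.0001
gripper_force: 0.0
```

Call:
arm_command(
  commands=[
    {"tx": 0.002,"ty": 0,"tz": 0,"twist": 0},
    {"tx": 0.004,"ty": 0,"tz": 0,"twist": 0},
    {"tx": 0.006,"ty": 0,"tz": 0,"twist": 0},
    {"tx": 0.008,"ty": 0,"tz": 0,"twist": 0},
    {"tx": 0.008,"ty": 0,"tz": 0,"twist": 0},
    {"tx": 0.008,"ty": 0,"tz": 0,"twist": 0},
    {"tx": 0.008,"ty": 0,"tz": 0,"twist": 0},
    {"tx": 0.008,"ty": 0,"tz": 0,"twist": 0},
  ],
)

```text
t: 28.23
eef_pos: [0.5359, -0.0772, 0.0219]
ee_rot: [3.142, -0.0, -1.623]
force: [0.2, 1.0, 0.3]
width: 0.0003
gripper_force: 0.0
```

Call:
arm_command(
  commands=[
    {"tx": 0.002,"ty": 0,"tz": 0,"twist": 0},
    {"tx": 0.004,"ty": 0,"tz": 0,"twist": 0},
    {"tx": 0.006,"ty": 0,"tz": 0,"twist": 0},
    {"tx": 0.006,"ty": 0,"tz": 0,"twist": 0},
    {"tx": 0.006,"ty": 0,"tz": 0,"twist": 0},
    {"tx": 0.006,"ty": 0,"tz": 0,"twist": 0},
    {"tx": 0.006,"ty": 0,"tz": 0,"twist": 0},
    {"tx": 0.006,"ty": 0,"tz": 0,"twist": 0},
  ],
)

```text
t: 28.9
eef_pos: [0.5358, -0.0787, 0.0219]
ee_rot: [3.142, -0.0, -1.623]
force: [0.1, 0.1, -0.6]
width: 0.0003
gripper_force: 0.0
```

Call:
arm_command(
  commands=[
    {"tx": 0.002,"ty": 0,"tz": 0,"twist": 0},
    {"tx": 0.004,"ty": 0,"tz": 0,"twist": 0},
    {"tx": 0.006,"ty": 0,"tz": 0,"twist": 0},
    {"tx": 0.006,"ty": 0,"tz": 0,"twist": 0},
    {"tx": 0.006,"ty": 0,"tz": 0,"twist": 0},
    {"tx": 0.006,"ty": 0,"tz": 0,"twist": 0},
    {"tx": 0.006,"ty": 0,"tz": 0,"twist": 0},
    {"tx": 0.006,"ty": 0,"tz": 0,"twist": 0},
  ],
)

```text
t: 29.57
eef_pos: [0.5358, -0.0796, 0.0219]
ee_rot: [-3.141, 0.001, -1.623]
force: [-0.6, 4.6, 1.4]
width: 0.0004
gripper_force: 2.6
```

Call:
arm_command(
  commands=[
    {"tx": 0.001,"ty": 0,"tz": 0,"twist": 0},
    {"tx": 0.002,"ty": 0,"tz": 0,"twist": 0},
    {"tx": 0.003,"ty": 0,"tz": 0,"twist": 0},
    {"tx": 0.003,"ty": 0,"tz": 0,"twist": 0},
    {"tx": 0.003,"ty": 0,"tz": 0,"twist": 0},
    {"tx": 0.003,"ty": 0,"tz": 0,"twist": 0},
    {"tx": 0.003,"ty": 0,"tz": 0,"twist": 0},
    {"tx": 0.003,"ty": 0,"tz": 0,"twist": 0},
  ],
)

```text
t: 30.23
eef_pos: [0.5359, -0.0798, 0.0219]
ee_rot: [-3.141, 0.001, -1.623]
force: [-1.3, 9.6, 0.8]
width: 0.0008
gripper_force: 4.8
```

Call:
arm_command(
  commands=[
    {"tx": 0.001,"ty": 0,"tz": 0,"twist": 0},
    {"tx": 0.0015,"ty": 0,"tz": 0,"twist": 0},
    {"tx": 0.0015,"ty": 0,"tz": 0,"twist": 0},
    {"tx": 0.0015,"ty": 0,"tz": 0,"twist": 0},
    {"tx": 0.0015,"ty": 0,"tz": 0,"twist": 0},
    {"tx": 0.0015,"ty": 0,"tz": 0,"twist": 0},
    {"tx": 0.0015,"ty": 0,"tz": 0,"twist": 0},
    {"tx": 0.0015,"ty": 0,"tz": 0,"twist": 0},
  ],
)

```text
t: 30.9
eef_pos: [0.536, -0.0798, 0.0219]
ee_rot: [-3.141, 0.002, -1.623]
force: [-1.6, 11.4, 0.9]
width: 0.0007
gripper_force: 5.7
```

The wedge holds firm at about 11.5–12 N. I'll back off, clear the arm and check.

Call:
arm_command(
  commands=[
    {"tx": -0.02,"ty": 0,"tz": 0,"twist": 0},
    {"tx": -0.06,"ty": 0,"tz": 0,"twist": 0},
    {"tx": -0.14,"ty": 0,"tz": -0.04,"twist": 0},
    {"tx": -0.22,"ty": 0,"tz": -0.14,"twist": 0},
    {"tx": -0.32,"ty": 0,"tz": -0.26,"twist": 0},
    {"tx": -0.44,"ty": 0,"tz": -0.38,"twist": 0},
    {"tx": -0.56,"ty": 0,"tz": -0.5,"twist": 0},
    {"tx": -0.66,"ty": 0,"tz": -0.6,"twist": 0},
  ],
)

```text
t: 31.57
eef_pos: [0.5444, 0.0852, 0.1741]
ee_rot: [-3.14, 0.0, -1.623]
force: [0.8, -0.3, -0.7]
width: 0.0004
gripper_force: 0.0
```

```bash
python3 - <<'E'
from h import *
np.set_printoptions(precision=4,suppress=True)
cal=calibration("wrist");w=save("wrist","w9")
for q in spot_point("wedge_heel","wrist")[:1]: print(q["score"],ray("wrist",q["uv"],.024,cal))
f=save("side","s9");t=save("top","t9")
o=np.zeros((600,800,3),'uint8');o[:300,:400]=cv2.resize(f[40:190,200:400],(400,300));o[:300,400:]=cv2.resize(w,(400,300));o[300:,:400]=cv2.resize(t[90:280,120:373],(400,300));o[300:,400:]=cv2.resize(t[105:255,325:500],(400,300))
cv2.imwrite('pics/c9.png',np.clip(o*1.3,0,255).astype('uint8')[:,:,::-1])
E
```

```text
0.81 [0.3337 0.2123 0.024 ]
```

View pics/c9.png

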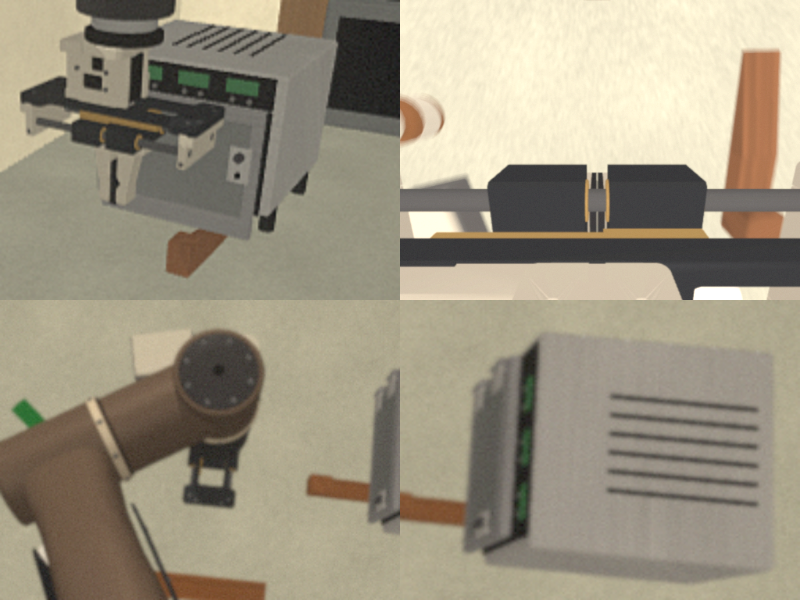

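The side and top crops show the door flush, the wedge straight under its free half, and the gripper well clear.

```bash
python3 -c "
from station import *
print(job_done())"
```

```text
the job is handed in; nothing more can be done
None
```

The door is shut and the small brown wedge is jammed straight under its free half at about 12 N, with the gripper clear and nothing else on the bench touched; the job is handed in, but no verdict came back.

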